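Close the jar holder's flaps and unscrew the jar's tight cap

ROBOT

A 6-joint arm with a two-finger parallel gripper is mounted at the origin on a cart in front of the work surface, level with it; the furniture and walls round the work are solid. World frame = base frame: x ahead of the robot, y to its left, z up, the work surface at z = 0. Lengths are in m, angles in rad, forces in N, time in s.
With the tool pointing down it reaches from about 0.275 to 0.875 m from the base axis. Payload 12.5 kg.
Tool frame: the origin (TCP) lies on the centre line of the jaws, within the pads' length; the fingertips stand 11 mm ahead of it and the grasp point (between the pads) lies 8 mm behind it; z points along the fingers, y is the line along which they close (so a half turn about z gives the same grasp; the last joint's range is limited). The gripper opens to 85 mm and grips with 20 to 120 N. Pads are 22 mm wide; open, the fingers measure 114 mm over their backs; the gripper's body (76 mm by 85 mm) begins 54 mm behind the grasp point. The pads swing forward as they close: fully open they stand 13 mm farther back than shut.
Start: joints at [1.253, 0.351, 1.652, -0, 1.139, -0.085], TCP at [0.127, 0.535, 0.242] pointing down, gripper open.
Joint ranges: [-2.75, 2.75], [-0.79, 2.1], [0.01, 2.65], [-1.57, 4.71], [0.07, 3.14], [-2.87, 2.87]. Speed limits (rad/s): [2.22, 2.22, 2.79, 3.14, 3.14, 3.14].

INTERFACE

Orientations are given as a unit quaternion [w, x, y, z].
In Python, from plant import get_state, camera, hand_in, outline_of gives the robot as it stands.
- The arm moves only by the shell command python3 -m jog 'ROWS' [OPENING] [FORCE]. ROWS is JSON, a list of rows, each a list of 6 numbers: the shift along the world's x, y, z in units of 25 mm (1.0 is 25 mm), then the turn, a rotation vector about the world's x, y, z in units of 5 degrees (1.0 is 5 degrees). A call has 1 to 20 rows; each row shifts and turns the commanded pose from where the row before left it; what a row does not reach is not made up. A row lasts 1/12 s, in which the tool goes at most 41.7 mm and 7.16 degrees, less where a joint would pass 70% of its speed; a pose out of reach is approached as far as the arm can. A call is refused whole if a number of a shift passes 1 or a number of a turn 1, either way. A call with a gripper value outside its range is refused whole. OPENING is the finger opening in mm, from 0 to 85.4, set as the call begins (- or left out, the last holds). The fingers move at their own pace and stop on an object; FORCE is the grip in N (left out, the last holds). Time passes only in rows, so rows that do not move let the fingers close. It gives the time, the measured TCP pose, the force, the opening and the grip force at its end, in the units of the state.
- get_state(): the state, without advancing time (a new reading comes with each control period).
- camera(name): name is "side" or "top"; returns a dict with "pixels" (400x640x3 uint8, red, green, blue), "depth" (400x640 float32, m along the optical axis (not along the pixel's ray), 0 where there is no reading), "camera_matrix" (3x3 intrinsics, pixels), "origin" and "orientation" of the camera in the world. Camera axes: x right, y down, z forward; pixel columns grow to the right and rows downward; lengths in m; the calibration is good to about 2 mm. A picture is of the moment at which its call begins.
- hand_in(): hands the job in; it is judged then, once.
Trained networks look in a picture, given as the dict that the camera call returned (one of the last four; its "shot" number tells which), for a name from the list of things; names that differ only in an ending like _2 or _b are one class to them, and where a whole thing is asked for, a point or a joint stands for the part that bears it (a point fixed in the world has none). Each returns a list of dicts, best first, with "conf" (0 to 1); they miss things now and then, are a little off and sometimes report something else, mostly with a low value. They report only what shows in the picture. A call takes as long as a camera call. They do not tell look-alikes from the thing itself.
- outline_of(picture, name): "mask" (400x640 bool, what is visible of it) and "extent" ([left, top, right, bottom] in pixels, round what is visible of it).
The state is a dict: "t": time; "q": joint angles; "dq": joint speeds; "tau": joint torques, N m; "position": TCP position; "eef_rot": TCP orientation; "wrist_force": force on the tool from outside, world axes, zero at the start; "wrist_torque": the same for the moment, N m; "grip_width": finger opening in m; "gripper_force": force on a finger pad.
Only numpy, scipy, OpenCV 4.12 (cv2) and the standard library are available. Lean on these libraries where they do the work, as an engineer would, in place of code of your own. Each camera call takes 0.05 s, during which the arm holds its last target. There are 200 camera calls.

TASK

The oblong jar stands in a box-shaped holder with two hinged top flaps standing open; fold the plain flap down first, then the flap with the overlapping lips down onto it, so that both lie flat and the jar is held in its holder. Then unscrew the tight cap (anticlockwise seen from above, about a fifth of a turn) until it comes free, lift it straight up and finish while still holding it level, a centimetre or two above the jar's mouth, with the jar and flaps left in place and the things standing around undisturbed.

Things in the scene. Friction and masses are not known exactly. Their poses are not given: they have to be found in the camera images.
- holder: Aluminium box, open on top, fixed, outer 108 (x) x 88 (y) mm, walls 4 mm thick, 54 mm high; 4 mm thick feet reach 71 mm from the centre along +x and -x. The jar stands in it with 2 mm play all round, so it cannot turn. Origin: centre of its underside, on the table. Its x axis runs along the long side; flap_plain is hinged along the +y wall, flap_lip along the -y wall.
- flap_plain (a joint): Hinge of the flap without lips, rad: 0 = folded flat, about 1.57 = upright, starts at 1.4 to 1.9. Stiff friction hinge (0.1 N m, 2 to 3 N at the free edge): stays where left. The flap is a U of 3 mm grey sheet, 106 mm long in x: a 14 mm strip along the hinge and two arms at |x| 32 to 53 mm, reaching 45.5 mm from the hinge; the cap passes through the notch between the arms.
- flap_lip (a joint): Hinge of the flap with lips: values, stiffness and shape as flap_plain, on the other wall. On top of each of its two arms a 2 mm thick, 19 mm wide lip reaches to 64.5 mm from the hinge and laps 18 mm over flap_plain's arms. Folded flat, the flaps' top is 58 mm and the lips' top 60.5 mm above the table.
- flap_plain_hinge (a point): Middle of flap_plain's hinge axis, at y = +46.5 mm, z = 56.5 mm in the holder's frame; the axis is parallel to the holder's x.
- flap_lip_hinge (a point): Middle of flap_lip's hinge axis, at y = -46.5 mm, z = 56.5 mm in the holder's frame; the axis is parallel to the holder's x.
- jar: White oblong jar, about 0.45 kg, body 96 (x) x 76 (y) x 50 mm, loose in the holder, axes along the holder's within 0.05 rad. Origin: centre of its underside, 4 mm above the table. Its 33 mm neck ends 70 mm above the origin; three 60 degree ledges on it, with 60 degree gaps, hold down the cap's lugs.
- jar_mouth (a point): Centre of the neck's top, 70 mm above the jar's origin. A springy rubber seal on it presses the cap up with up to 20 N, which makes it tight (roughly 0.1 to 0.3 N m to turn) and pushes on a hand that holds it down; the seal is 3 mm thick under the cap and 6 mm when the cap is off.
- cap: Black ribbed cap, 52 mm across, 18 mm high, 40 g, screwed on the jar. Origin: centre of its lower rim, at first 65 mm above the table. A thin rib on its top runs along its +x axis, which starts 0.20 to 0.42 rad anticlockwise (from above) of the jar's x axis; the lugs come free at about 1.25 rad (the seal then lifts it 2 to 3 mm), it lifts off from 1.3 to 1.85, the next stop is at 1.9.
- tape_roll: Bystander: roll of tape lying flat, 66 mm across, 19 mm high; origin: centre of its underside.
- beaker: Bystander: small glass beaker, 44 mm across, 57 mm high; origin: centre of its underside.
- specimen_pot: Bystander: white specimen pot with lid, 50 mm across, 58 mm high; origin: centre of its underside.
Not all that is in view belongs to the job. There is more than one size of the cap; the job needs the largest.

How it is judged:
By the outcome, as a careful person would: the job done as asked, in the order asked, and still so for the second after the job is handed in, while the arm keeps its last pose, push and grip.
It also fails if it takes over 54 s, if anything falls off the work surface, if the arm or the gripper's body presses on something with over 40 N, if the wrist force passes 120 N, or if a joint passes its speed limit or range.

## Working session

There is one attempt and no reset: what is moved stays moved. The work goes in short steps, Python scripts to look and compute and a shell command to move; the robot and the scene stay as the last step left them, time stands still between calls to the robot, and variables do not carry over. Pictures are saved under pics/ and viewed, at most 10 in all, crops included, and the job is handed in when it is done.

```bash
ls; mkdir -p pics; cat > h.py <<'E'
import numpy as np, cv2
from plant import get_state, camera, hand_in, outline_of
from scipy.spatial.transform import Rotation as R
def rot(q): q=np.array(q); return R.from_quat(q[[1,2,3,0]])
def cloud(p):
    K=np.array(p["camera_matrix"]); d=p["depth"]; v,u=np.mgrid[:400,:640]
    X=np.stack([(u-K[0,2])/K[0,0]*d,(v-K[1,2])/K[1,1]*d,d],-1)
    o=p["orientation"]; Rm=rot(o).as_matrix() if np.size(o)==4 else np.array(o)
    W=X@Rm.T+np.array(p["origin"]); W[d==0]=np.nan; return W
def save(p,n): cv2.imwrite("pics/"+n,p["pixels"][:,:,::-1])
E
python3 - <<'E'
from h import *
print(get_state())
ps={n:camera(n) for n in("top","side")}
for n,p in ps.items():
    print(n,p["origin"],p["orientation"],p["camera_matrix"])
cv2.imwrite("pics/both.png",np.vstack([cv2.resize(ps[n]["pixels"],(480,300),interpolation=cv2.INTER_AREA) for n in ps])[:,:,::-1])
for n,p in ps.items():
    W=cloud(p)
    for name in ["holder","flap_plain","flap_lip","jar","cap","tape_roll","beaker","specimen_pot"]:
        for r in outline_of(p,name)[:4]:
            m=r["mask"]; print(n,name,round(r["conf"],2),r["extent"],m.sum(),np.round(np.nanmedian(W[m],0),3),"zmax",np.round(np.nanpercentile(W[m][:,2],98),3))
E
```

```text
pics
{'t': 0.0, 'q': array([ 1.25338716e+00,  3.51260683e-01,  1.65245158e+00, -1.95093177e-05,
        1.13909180e+00, -8.46092906e-02]), 'dq': array([ 8.17632202e-05,  1.42972163e-04,  1.09027009e-03, -5.60942955e-04,
       -1.25302748e-03, -2.22707666e-03]), 'tau': array([-1.53105721e-03, -5.06102765e+01, -2.91408706e+01, -1.57655754e-04,
        4.52408378e-03,  2.73463496e-05]), 'position': array([0.12676776, 0.53485275, 0.24173458]), 'eef_rot': array([-1.12255273e-04,  1.16133186e-01,  9.93233465e-01, -5.95278464e-04]), 'wrist_force': array([ 0.00928671,  0.48531511, -0.72565591]), 'wrist_torque': array([-0.06080285,  0.0049068 ,  0.02965241]), 'gripper_force': 0.0, 'grip_width': 0.08530466722239098}
top [0.43330862 0.37381633 0.89239948] [ 0.05536503 -0.69866346  0.71057243 -0.06237718] [[443.35979493   0.         314.71320658]
 [  0.         443.35979493 197.98800416]
 [  0.           0.           1.        ]]
side [0.61336904 1.0906647  0.51892622] [-0.00893351  0.01611252  0.87529737 -0.48323399] [[473.18966287   0.         320.93077362]
 [  0.         473.18966287 198.289
[... 1051 characters left out ...]
.4, 224.9] 3198 [0.506 0.34  0.051] zmax 0.112
side flap_plain 0.77 [334.4, 169.8, 389.6, 196.1] 725 [0.512 0.35  0.071] zmax 0.101
side flap_lip 0.64 [338.5, 139.5, 393.5, 172.9] 660 [0.467 0.261 0.087] zmax 0.118
side jar 0.62 [344.2, 169.4, 376.6, 190.4] 242 [0.521 0.313 0.054] zmax 0.071
side cap 0.71 [321.4, 233.7, 348.6, 250.3] 372 [0.566 0.427 0.012] zmax 0.015
side cap 0.66 [383.6, 228.4, 404.1, 248.0] 331 [0.459 0.427 0.013] zmax 0.015
side tape_roll 0.97 [348.4, 249.9, 388.2, 284.8] 1065 [0.514 0.505 0.017] zmax 0.02
side beaker 0.73 [268.7, 204.6, 295.6, 244.9] 814 [0.657 0.41  0.038] zmax 0.057
side specimen_pot 0.89 [259.9, 168.8, 285.4, 205.3] 766 [0.678 0.278 0.041] zmax 0.058
```

```bash
python3 - <<'E'
from h import *
p=camera("top"); W=cloud(p)
a=p["pixels"][120:300,210:420]; s=p2=camera("side"); b=s["pixels"][125:290,250:420]
A=cv2.resize(a,(560,480),interpolation=cv2.INTER_CUBIC)
cv2.imwrite("pics/top_c.png",cv2.resize(a,None,fx=3.3,fy=3.3,interpolation=cv2.INTER_CUBIC)[:,:,::-1])
cv2.imwrite("pics/side_c.png",cv2.resize(b,None,fx=3.5,fy=3.5,interpolation=cv2.INTER_CUBIC)[:,:,::-1])
E
```

```text
(no output)
```

View pics/both.png

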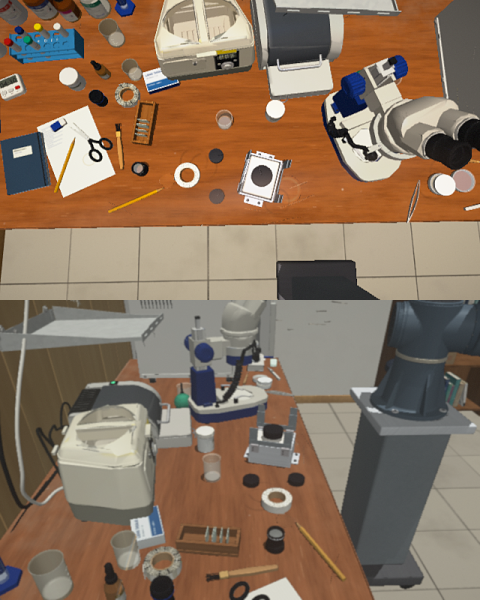

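View pics/top_c.png

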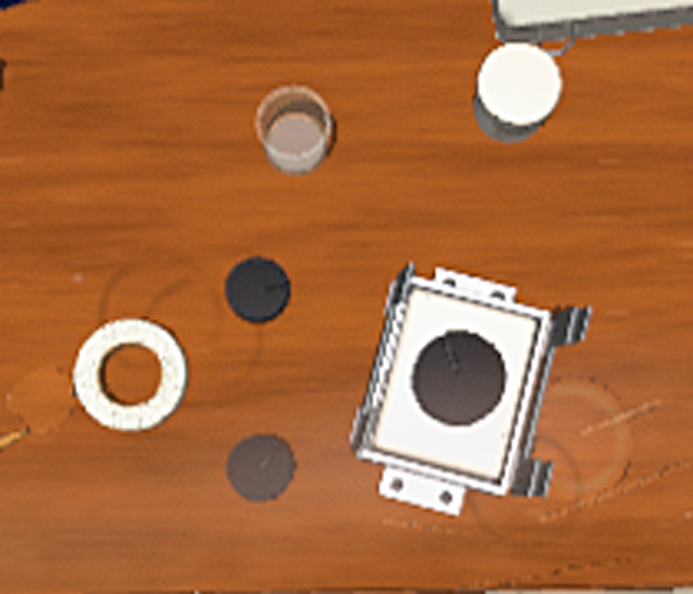

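View pics/side_c.png

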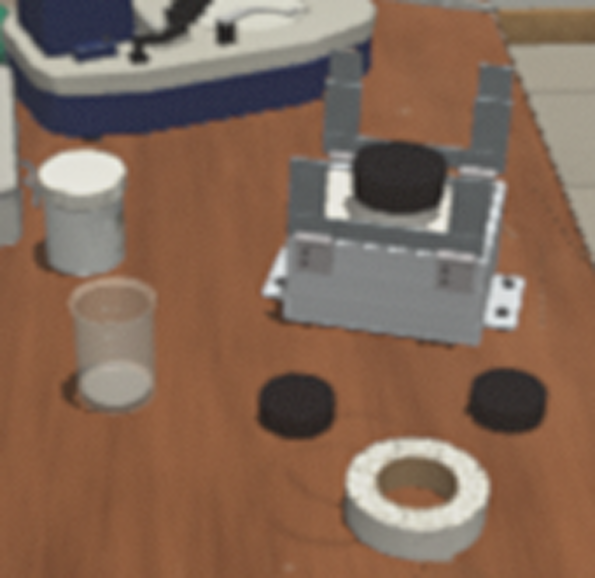

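The candidates for the cap are the big black one on the jar at top px (348,236) and two smaller ones on the table at (288,207) and (288,260). I choose the one on the jar: it is the largest and is screwed on. In the close crop the plain flap is on the left (+y) and the longer lipped flap on the right (-y). Both stand upright, and the cap's rib points up and left.

```bash
python3 - <<'E'
from h import *
p=camera("top"); W=cloud(p); s=camera("side"); V=cloud(s)
z=W[...,2]; img=p["pixels"].astype(int); br=img.sum(-1)
reg=np.zeros_like(z,bool); reg[195:280,312:372]=1
def rect(m,n):
    P=(W[m][:,:2]*1000).astype(np.float32); r=cv2.minAreaRect(P); print(n,len(P),r); print(cv2.boxPoints(r).round(1).tolist())
jt=reg&(z>.049)&(z<.060)&(br>560)
rect(jt,"jar/holder top")
o=outline_of(p,"jar")[0]["mask"]; rect(o&(z>.048)&(z<.062),"jar mask")
c=[r for r in outline_of(p,"cap") if r["mask"].sum()>500][0]["mask"]&(z>.078)&(z<.09)
P=(W[c][:,:2]*1000).astype(np.float32); print("cap",cv2.fitEllipse(cv2.convexHull(P)),cv2.minEnclosingCircle(P),np.median(W[c],0))
# feet & flaps
f=reg&(z>.001)&(z<.009)&(br>500); 
m=np.zeros_like(z,bool); m[195:282,312:392]=1
f=m&(z>.001)&(z<.009)&(img.min(-1)>150); print("feet",f.sum());
n,l=cv2.connectedComponents(f.astype(np.uint8))
for i in range(1,n):
    if (l==i).sum()>15: print((l==i).sum(),W[l==i].mean(0).round(4))
# side: flap clouds
for cam,X,nm in((p,W,"top"),(s,V,"side")):
  for name in("flap_plain","flap_lip"):
    for r in outline_of(cam,name)[:1]:
        Q=X[r["mask"]]; Q=Q[np.isfinite(Q[:,0])&(Q[:,2]>.056)]
        np.save(f"{nm}_{name}.npy",Q)
# rib: dark/bright on cap
ys,xs=np.where(c); cc=np.zeros((400,640),np.uint8); cc[c]=1
cr=p["pixels"][218:256,328:366]; g=cv2.cvtColor(cr,cv2.COLOR_RGB2GRAY).astype(float)
cv2.imwrite("pics/rib.png",cv2.resize(np.clip((g-10)*4,0,255).astype(np.uint8),None,fx=12,fy=12,interpolation=cv2.INTER_CUBIC))
E
```

```text
jar/holder top 1504 ((502.4644470214844, 306.25933837890625), (93.15823364257812, 107.73238372802734), 73.85619354248047)
[[437.79998779296875, 276.5], [541.2999877929688, 246.5], [567.2000122070312, 336.0], [463.70001220703125, 366.0]]
jar mask 1338 ((500.8330993652344, 304.9400939941406), (78.20677947998047, 100.63895416259766), 76.00164031982422)
[[442.5, 279.20001220703125], [540.2000122070312, 254.8000030517578], [559.0999755859375, 330.70001220703125], [461.5, 355.1000061035156]]
cap ((502.5378112792969, 303.6677551269531), (51.284786224365234, 51.957244873046875), 168.9623565673828) ((502.68792724609375, 303.4751281738281), 26.33654022216797) [0.5020181  0.30369197 0.08247439]
feet 304
86 [0.566  0.2856 0.0037]
18 [0.5323 0.3357 0.0037]
181 [0.4421 0.3215 0.0038]
```

View pics/rib.png

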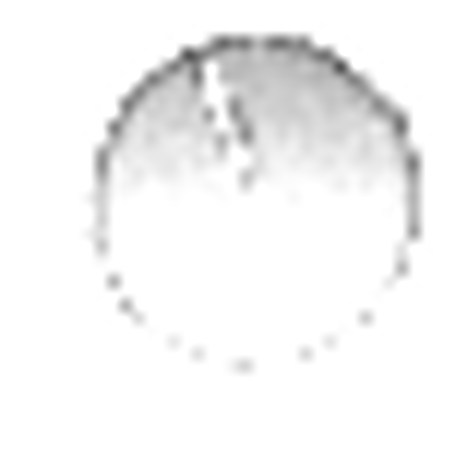

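The enhanced crop shows the rib running from the cap's centre (258,200) to (207,65), up and left. A turn of about 72° works for any start angle in the stated range.

```bash
python3 - <<'E'
from h import *
yaw=np.radians(-15.5); C=np.array([.5025,.3045])
ex=np.array([np.cos(yaw),np.sin(yaw)]); ey=np.array([-ex[1],ex[0]])
for n in("top","side"):
  for f in("flap_plain","flap_lip"):
    Q=np.load(f"{n}_{f}.npy"); d=Q[:,:2]-C; L=np.c_[d@ex,d@ey,Q[:,2]]*1000
    for lo,hi in((58,70),(70,85),(85,100),(100,112),(112,125)):
        k=(L[:,2]>lo)&(L[:,2]<hi)
        if k.sum()>5: print(n,f,lo,hi,k.sum(),np.percentile(L[k],[5,50,95],axis=0).round(1).tolist())
p=camera("top"); W=cloud(p); t=W[224,345,:2]; d=t-[.5025,.3036]; print("rib yaw",np.degrees(np.arctan2(d[1],d[0])),W[224,345],W[228,346])
print("arm->",get_state()["position"])
E
```

```text
top flap_plain 58 70 111 [[-43.6, -49.4, 59.5], [5.2, -46.6, 66.4], [44.3, -45.4, 69.8]]
top flap_plain 70 85 63 [[-51.7, -49.0, 70.2], [-8.7, -47.9, 74.1], [47.8, -46.6, 83.6]]
top flap_plain 85 100 58 [[-51.8, -53.4, 85.6], [32.1, -49.5, 94.2], [49.1, -48.4, 99.6]]
top flap_plain 100 112 69 [[-51.0, -55.0, 100.2], [-35.2, -53.4, 102.1], [48.8, -50.1, 111.4]]
top flap_plain 112 125 41 [[-50.4, -57.6, 113.1], [32.7, -55.8, 118.5], [47.4, -54.7, 121.1]]
top flap_lip 58 70 64 [[-9.6, -49.2, 59.6], [21.7, -46.9, 66.9], [46.4, -45.9, 69.8]]
top flap_lip 70 85 45 [[-49.7, -49.0, 70.3], [20.3, -48.0, 75.1], [48.9, -46.8, 83.9]]
top flap_lip 85 100 51 [[-50.3, -53.4, 85.6], [34.1, -49.5, 94.6], [49.7, -48.4, 99.6]]
top flap_lip 100 112 59 [[-49.2, -55.1, 100.2], [32.1, -53.4, 102.1], [49.0, -50.1, 110.5]]
top flap_lip 112 125 22 [[-48.6, -57.6, 112.3], [37.9, -55.8, 117.3], [45.6, -54.6, 120.3]]
side flap_plain 58 70 318 [[-46.9, 44.7, 59.2], [-1.0, 46.9, 64.9], [47.7, 49.6, 69.6]]
side flap_plain 70 85 179 [[-50.0, 43.3, 70.5], [-19.0, 45.4, 77.0], [50.3, 47.9, 84.2]]
side flap_plain 85 100 176 [[-50.2, 41.2, 85.6], [-31.9, 43.6, 92.7], [51.2, 45.8, 99.0]]
side flap_plain 100 112 16 [[-50.0, 41.0, 100.1], [-38.6, 42.4, 100.5], [46.1, 45.0, 101.4]]
side flap_lip 58 70 162 [[-48.5, -48.6, 58.6], [-23.9, -46.0, 64.8], [48.9, -43.5, 69.4]]
side flap_lip 70 85 159 [[-51.5, -49.6, 70.6], [-21.7, -47.4, 78.0], [50.0, -43.0, 84.2]]
side flap_lip 85 100 153 [[-51.1, -52.0, 85.7], [31.5, -49.2, 92.2], [50.7, -46.5, 99.2]]
side flap_lip 100 112 129 [[-51.0, -56.0, 100.4], [-34.1, -53.6, 105.0], [49.4, -48.8, 111.4]]
side flap_lip 112 125 69 [[-49.7, -57.8, 112.4], [33.7, -54.8, 115.7], [48.3, -52.4, 119.9]]
rib yaw 19.05300870568108 [0.52030377 0.30974876 0.08164564] [0.51283336 0.30818698 0.082391  ]
arm-> [0.12683064 0.53515441 0.24228584]
```

```bash
python3 -m jog '[[0.88,-0.34,0,0,0,-1],[0.88,-0.34,0,0,0,-1],[0.88,-0.34,0,0,0,-1],[0.88,-0.34,0,0,0,-1],[0.88,-0.34,0,0,0,-1],[0.88,-0.34,0,0,0,-1],[0.88,-0.34,0,0,0,-1],[0.88,-0.34,0,0,0,-1],[0.88,-0.34,0,0,0,-1],[0.88,-0.34,0,0,0,-1],[0.88,-0.34,0,0,0,-1],[0.88,-0.34,0,0,0,-1],[0.88,-0.34,0,0,0,-1],[0.88,-0.34,0,0,0,-1],[0.88,-0.34,0,0,0,-1],[0.88,-0.34,0,0,0,-1],[0.88,-0.34,0,0,0,-1],[0.88,-0.34,0,0,0,-1],[0,0,-1,0,0,-0.2],[0,0,-1,0,0,-0.2]]' 74 20
cat >> h.py <<'E'
yaw=np.radians(-15.5); C=np.array([.5025,.3045])
ex=np.array([np.cos(yaw),np.sin(yaw)]); ey=np.array([-ex[1],ex[0]])
def where():
    s=get_state(); d=s["position"][:2]-C; M=rot(s["eef_rot"]).as_matrix()
    print("t",round(s["t"],2),"local mm",(d@ex*1e3).round(1),(d@ey*1e3).round(1),"z",(s["position"][2]*1e3).round(1),"tooly yaw",np.degrees(np.arctan2(M[1,1],M[0,1])).round(1),"toolz",M[:,2].round(3),"F",s["wrist_force"].round(1),"w",round(s["grip_width"]*1e3,1),"g",round(s["gripper_force"],1),"q",s["q"].round(2))
def to(x,y,z):
    s=get_state(); d=np.r_[C+x*ex/1e3+y*ey/1e3,z/1e3]-s["position"]; print("units to",x,y,z,(d/.025).round(2))
E
python3 - <<'E'
from h import *
where(); to(0,80,95)
s=camera("side"); cv2.imwrite("pics/s1.png",cv2.resize(s["pixels"][40:290,230:450],None,fx=2.4,fy=2.4,interpolation=cv2.INTER_CUBIC)[:,:,::-1])
V=cloud(s); d=V[...,:2]-C; X=(d@ex)*1e3; Y=(d@ey)*1e3; Z=V[...,2]*1e3
k=(abs(X)<70)&(Y>62)&(Y<110)&(Z>105)
print(k.sum(), np.percentile(Z[k],[0,1,3,5]))
for sg in(-1,1):
    q=k&(X*sg>20)&(Z<np.nanpercentile(Z[k],1)+30); print(np.percentile(X[q],[2,50,98]),np.percentile(Y[q],[2,50,98]),np.percentile(Z[q],[0,2]))
E
```

```text
t: 3.12
position: [0.5246, 0.3818, 0.1926]
eef_rot: [0.0, 0.796, 0.605, 0.002]
wrist_force: [-0.9, 0.8, 0.9]
grip_width: 0.0744
gripper_force: 0.0
t 3.12 local mm 0.6 80.3 z 192.6 tooly yaw -15.5 toolz [ 0.003  0.002 -1.   ] F [-0.9  0.8  0.9] w 74.4 g 0.0 q [ 0.56  0.58  1.43 -0.    1.14  0.83]
units to 0 80 95 [-0.03 -0.01 -3.9 ]
4662 [189.74721204 198.14696938 206.39941764 214.84085446]
[-48.1477862  -40.96494856 -34.82454394] [79.75533569 88.96249443 93.5401385 ] [190.60100918 192.83612601]
[39.14290216 42.5018893  51.76032035] [71.28191923 88.41449089 93.08443528] [189.74721204 191.84763446]
```

View pics/s1.png

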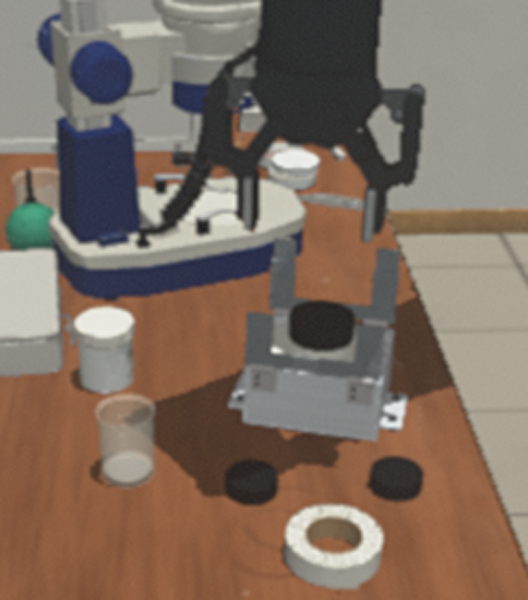

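Both fingers hang at local x of about ±37 to 51, with tips about 2.5 mm below the TCP. The plain flap (near) and the lip flap (far) stand clear below them. Next I lower outside the plain flap and fold it.

```bash
python3 -m jog '[[0,0,-1,0,0,0],[0,0,-1,0,0,0],[0,0,-1,0,0,0],[0,0,-1,0,0,0],[0,0,0,0,0,0],[-0.15,-0.44,0,0,0,0],[-0.12,-0.43,0,0,0,0],[-0.05,-0.18,0,0,0,0],[-0.05,-0.17,0,0,0,0],[-0.045,-0.165,-0.04,0,0,0],[-0.045,-0.165,-0.04,0,0,0],[-0.04,-0.145,-0.1,0,0,0],[-0.04,-0.145,-0.1,0,0,0]]'
python3 - <<'E'
from h import *
where(); to(0,27.5,77.5); to(0,22.5,63)
E
```

```text
t: 4.25
position: [0.5095, 0.336, 0.0856]
eef_rot: [0.0, 0.795, 0.607, 0.0]
wrist_force: [1.5, 1.3, 2.7]
grip_width: 0.0742
gripper_force: 1.6
t 4.25 local mm -1.7 32.2 z 85.6 tooly yaw -15.3 toolz [ 0.001  0.    -1.   ] F [1.5 1.3 2.7] w 74.2 g 1.6 q [ 0.51  0.65  1.6  -0.    0.89  0.77]
units to 0 27.5 77.5 [ 0.01 -0.2  -0.32]
units to 0 22.5 63 [-0.04 -0.39 -0.9 ]
```

```bash
python3 -m jog '[[0,-0.1,-0.16,0,0,0],[0,-0.1,-0.16,0,0,0],[-0.02,-0.08,-0.17,0,0,0],[-0.02,-0.08,-0.17,0,0,0],[0,-0.03,-0.12,0,0,0],[0,0,-0.12,0,0,0],[0,0,-0.04,0,0,0],[0,0,0,0,0,0]]'
python3 -c "from h import *; where()"
```

```text
t: 4.92
position: [0.5082, 0.3262, 0.0613]
eef_rot: [0.0, 0.795, 0.606, -0.0]
wrist_force: [-0.8, -0.0, 0.3]
grip_width: 0.0739
gripper_force: 0.0
t 4.92 local mm -0.3 22.5 z 61.3 tooly yaw -15.3 toolz [-0. -0. -1.] F [-0.8 -0.   0.3] w 73.9 g 0.0 q [ 0.49  0.68  1.63 -0.    0.84  0.76]
```

```bash
python3 -m jog '[[0,0,-0.06,0,0,0],[0,0,-0.06,0,0,0],[0,0,0,0,0,0]]'; python3 -m jog '[[0,0,-0.06,0,0,0],[0,0,-0.04,0,0,0],[0,0,0,0,0,0]]'
```

```text
t: 5.17
position: [0.5085, 0.3264, 0.0599]
eef_rot: [0.0, 0.795, 0.607, 0.0]
wrist_force: [-5.3, -4.1, 14.7]
grip_width: 0.0738
gripper_force: 7.0
t: 5.42
position: [0.5087, 0.3265, 0.0596]
eef_rot: [0.0, 0.795, 0.607, 0.0]
wrist_force: [-13.3, -9.5, 37.1]
grip_width: 0.0745
gripper_force: 19.2
```

```bash
python3 -m jog '[[0,0,0.4,0,0,0],[0,0,1,0,0,0],[0,0,1,0,0,0],[0,0,1,0,0,0],[0,0,1,0,0,0]]'
python3 - <<'E'
from h import *
where(); to(0,-88,168)
for n in("top","side"):
    p=camera(n);V=cloud(p); d=V[...,:2]-C; X=(d@ex)*1e3; Y=(d@ey)*1e3; Z=V[...,2]*1e3
    k=(abs(X)<75)&(Y>-160)&(Y<-65)&(Z>8); print(n,k.sum(), np.nanmax(Z[k]) if k.any() else 0, np.nanmax(Y[k]) if k.any() else 0)
    for nm,m in(("P arms",(Y>5)&(Y<40)&(abs(X)>33)&(abs(X)<52)&(Z>40)&(Z<75)),):
        print(nm,m.sum(),np.percentile(Z[m],[2,50,98]).round(1) if m.any() else 0)
E
```

```text
t: 5.83
position: [0.5083, 0.3265, 0.1674]
eef_rot: [-0.0, 0.795, 0.606, 0.0]
wrist_force: [0.1, -0.7, -0.7]
grip_width: 0.0739
gripper_force: 0.0
t 5.83 local mm -0.3 22.8 z 167.4 tooly yaw -15.3 toolz [ 0.  0. -1.] F [ 0.1 -0.7 -0.7] w 73.9 g 0.0 q [0.49 0.53 1.58 0.   1.04 0.76]
units to 0 -88 168 [-1.17 -4.27  0.02]
top 3134 565.3542674772862 -65.00792331691567
P arms 0 0
side 0 0 0
P arms 196 [55.5 57.3 59.1]
```

```bash
python3 -m jog '[[-0.24,-0.86,0,0,0,0],[-0.23,-0.85,0,0,0,0],[-0.23,-0.85,0,0,0,0],[-0.23,-0.85,0,0,0,0],[-0.23,-0.85,0,0,0,0],[0,0,-0.9,0,0,0],[0,0,-0.9,0,0,0],[0,0,-0.85,0,0,0],[0,0,0,0,0,0]]'
python3 - <<'E'
from h import *
where(); to(0,-64.5,100); to(0,-57.5,101)
E
```

```text
t: 6.68
position: [0.4773, 0.2191, 0.0962]
eef_rot: [-0.001, 0.795, 0.606, -0.003]
wrist_force: [-1.0, -0.6, -0.0]
grip_width: 0.0738
gripper_force: 0.0
t 6.68 local mm -1.5 -89.1 z 96.2 tooly yaw -15.4 toolz [-0.006 -0.002 -1.   ] F [-1.  -0.6 -0. ] w 73.8 g 0.0 q [0.34 0.51 1.83 0.   0.81 0.61]
units to 0 -64.5 100 [0.32 0.93 0.15]
units to 0 -57.5 101 [0.39 1.2  0.19]
```

```bash
python3 -m jog '[[0.16,0.46,0.08,0,0,0],[0.16,0.46,0.08,0,0,0],[0.08,0.27,0.02,0,0,0],[0.055,0.19,-0.03,0,0,0],[0.055,0.19,-0.03,0,0,0],[0.055,0.19,-0.08,0,0,0],[0.055,0.19,-0.08,0,0,0],[0.045,0.155,-0.13,0,0,0],[0.045,0.155,-0.13,0,0,0]]'
python3 - <<'E'
from h import *
where(); to(0,-23,81); to(0,-19,71)
E
```

```text
t: 7.43
position: [0.4974, 0.2769, 0.0925]
eef_rot: [0.0, 0.795, 0.606, 0.0]
wrist_force: [0.5, -0.3, 2.8]
grip_width: 0.0741
gripper_force: 1.4
t 7.43 local mm 2.5 -28.0 z 92.5 tooly yaw -15.3 toolz [ 0.001  0.    -1.   ] F [ 0.5 -0.3  2.8] w 74.1 g 1.4 q [0.43 0.58 1.72 0.   0.85 0.69]
units to 0 -23 81 [-0.04  0.22 -0.46]
units to 0 -19 71 [ 0.    0.37 -0.86]
```

```bash
python3 -m jog '[[-0.02,0.11,-0.23,0,0,0],[-0.02,0.11,-0.23,0,0,0],[0.01,0.07,-0.2,0,0,0],[0.01,0.07,-0.2,0,0,0],[0,0.03,-0.1,0,0,0],[0,0,-0.1,0,0,0],[0,0,-0.04,0,0,0],[0,0,0,0,0,0]]'
python3 -c "from h import *; where()"
```

```text
t: 8.1
position: [0.4963, 0.286, 0.0647]
eef_rot: [-0.0, 0.795, 0.606, -0.0]
wrist_force: [0.0, 0.4, 0.4]
grip_width: 0.0741
gripper_force: 0.2
t 8.1 local mm -1.1 -19.5 z 64.7 tooly yaw -15.3 toolz [-0.001 -0.    -1.   ] F [0.  0.4 0.4] w 74.1 g 0.2 q [0.44 0.63 1.72 0.   0.8  0.71]
```

```bash
python3 -m jog '[[0,0,-0.06,0,0,0],[0,0,-0.06,0,0,0],[0,0,0,0,0,0]]'; python3 -m jog '[[0,0,-0.05,0,0,0],[0,0,0,0,0,0]]'
```

```text
t: 8.35
position: [0.4965, 0.2862, 0.0621]
eef_rot: [-0.0, 0.795, 0.606, -0.0]
wrist_force: [-1.1, 0.6, 6.2]
grip_width: 0.074
gripper_force: 2.6
t: 8.52
position: [0.4966, 0.2862, 0.0617]
eef_rot: [-0.0, 0.795, 0.606, 0.0]
wrist_force: [-5.0, -0.3, 14.7]
grip_width: 0.074
gripper_force: 7.2
```

```bash
python3 -m jog '[[0,0,-0.04,0,0,0],[0,0,-0.02,0,0,0],[0,0,0,0,0,0],[0,0,0.5,0,0,0],[0.1,0.3,1,0,0,0],[0.1,0.3,1,0,0,0]]'
python3 - <<'E'
from h import *
where()
p=camera("side");V=cloud(p); d=V[...,:2]-C; X=(d@ex)*1e3; Y=(d@ey)*1e3; Z=V[...,2]*1e3
for lo,hi in((-44,-30),(-30,-17),(-17,0),(0,15),(20,30),(30,44)):
  for s in(-1,1):
    m=(Y>lo)&(Y<hi)&(X*s>34)&(X*s<51)&(Z>40)&(Z<85); print(lo,hi,s,m.sum(),np.percentile(Z[m],[5,50,95]).round(1) if m.any() else 0)
m=outline_of(p,"cap"); print([(r["conf"],r["extent"]) for r in m])
k=(np.hypot(X,Y)<27)&(Z>79)&(Z<90); print("cap top",k.sum(),np.median(Z[k]),np.percentile(X[k],[1,99]),np.percentile(Y[k],[1,99]))
cv2.imwrite("pics/s2.png",cv2.resize(p["pixels"][60:250,260:450],None,fx=3,fy=3,interpolation=cv2.INTER_CUBIC)[:,:,::-1])
to(0,0,70)
E
```

```text
t: 9.02
position: [0.5008, 0.3006, 0.1219]
eef_rot: [-0.0, 0.795, 0.606, -0.001]
wrist_force: [0.0, 0.3, 0.6]
grip_width: 0.074
gripper_force: 0.0
t 9.02 local mm -0.6 -4.2 z 121.9 tooly yaw -15.4 toolz [-0.003 -0.001 -1.   ] F [0.  0.3 0.6] w 74.0 g 0.0 q [ 0.46  0.56  1.66 -0.    0.93  0.73]
-44 -30 -1 31 [56.5 57.4 59.5]
-44 -30 1 29 [56.4 57.3 58.6]
-30 -17 -1 29 [56.  57.4 58.5]
-30 -17 1 26 [56.4 57.5 58.8]
-17 0 -1 30 [57.9 59.5 61. ]
-17 0 1 28 [58.1 59.7 61.6]
0 15 -1 36 [58.4 59.8 60.8]
0 15 1 37 [58.1 59.9 60.8]
20 30 -1 28 [56.3 57.3 58.9]
20 30 1 21 [56.1 57.  58.5]
30 44 -1 40 [44.5 56.9 58. ]
30 44 1 41 [44.2 57.2 58.5]
[(0.93, [382.2, 227.8, 406.6, 249.4]), (0.8, [323.0, 236.1, 344.3, 250.6]), (0.74, [349.8, 166.6, 376.2, 186.6])]
cap top 312 82.22247124227135 [-24.17420655  24.97326768] [-24.52617978  26.20928081]
units to 0 0 70 [-0.03  0.08 -2.22]
```

View pics/s2.png

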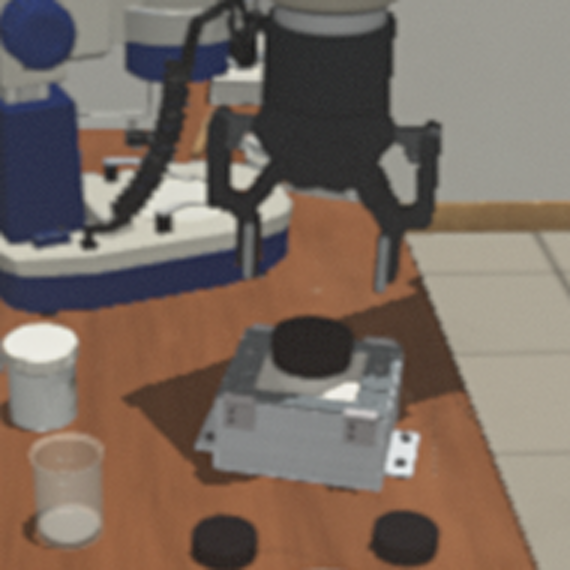

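Both flaps lie flat: the arms are at about 57.3 mm and the lips at about 59.8 mm. The cap is at crop (312,347), centred under the gripper. I'll lower and grip it now.

```bash
python3 -m jog '[[-0.03,0.08,-0.7,0,0,0],[0,0,-0.7,0,0,0],[0,0,-0.6,0,0,0],[0,0,0,0,0,0]]'; python3 -c "
from h import *
where(); to(0,0,70.5)"
```

```text
t: 9.45
position: [0.4989, 0.3019, 0.0684]
eef_rot: [-0.001, 0.795, 0.606, -0.003]
wrist_force: [-0.8, -0.1, -0.5]
grip_width: 0.0739
gripper_force: 0.0
t 9.45 local mm -2.8 -3.4 z 68.4 tooly yaw -15.3 toolz [-0.005 -0.003 -1.   ] F [-0.8 -0.1 -0.5] w 73.9 g 0.0 q [ 0.46  0.64  1.68 -0.    0.83  0.73]
units to 0 0 70.5 [0.15 0.1  0.09]
```

```bash
python3 -m jog '[[0,0,0,0,0,0],[0,0,0,0,0,0]]'; python3 -c "
from h import *
where(); to(0,0,71)"
```

```text
t: 9.62
position: [0.501, 0.3031, 0.0723]
eef_rot: [0.0, 0.795, 0.606, 0.0]
wrist_force: [-0.3, -0.3, 0.6]
grip_width: 0.0739
gripper_force: 0.0
t 9.62 local mm -1.1 -1.7 z 72.3 tooly yaw -15.3 toolz [ 0.  0. -1.] F [-0.3 -0.3  0.6] w 73.9 g 0.0 q [ 0.46  0.63  1.68 -0.    0.83  0.73]
units to 0 0 71 [ 0.06  0.06 -0.05]
```

```bash
python3 -m jog '[[0.06,0.06,-0.06,0,0,0],[0,0,0,0,0,0],[0,0,0,0,0,0],[0,0,0,0,0,0],[0,0,0,0,0,0],[0,0,0,0,0,0],[0,0,0,0,0,0],[0,0,0,0,0,0]]' 45 60; python3 -c "
from h import *
where(); print(get_state()['wrist_torque'])"
```

```text
t: 10.28
position: [0.5025, 0.3051, 0.0714]
eef_rot: [-0.0, 0.795, 0.606, 0.001]
wrist_force: [-3.2, 0.9, 5.8]
grip_width: 0.0504
gripper_force: 60.9
t 10.28 local mm -0.1 0.6 z 71.4 tooly yaw -15.3 toolz [ 0.001  0.001 -1.   ] F [-3.2  0.9  5.8] w 50.4 g 60.9 q [0.47 0.64 1.67 0.   0.83 0.73]
[ 0.12469559  0.67548484 -0.06933777]
```

```bash
python3 -m jog '[[0,0,0,0,0,0.6],[0,0,0,0,0,0.8],[0,0,0,0,0,0.8],[0,0,0,0,0,0.8],[0,0,0,0,0,1],[0,0,0,0,0,0]]'; python3 -c "
from h import *
where(); print(get_state()['wrist_torque'])"
```

```text
t: 10.78
position: [0.5028, 0.3051, 0.0715]
eef_rot: [0.0, 0.676, 0.737, 0.001]
wrist_force: [-1.3, 0.4, 6.0]
grip_width: 0.0501
gripper_force: 61.0
t 10.78 local mm 0.1 0.7 z 71.5 tooly yaw 5.0 toolz [ 0.001  0.001 -1.   ] F [-1.3  0.4  6. ] w 50.1 g 61.0 q [0.47 0.64 1.67 0.   0.83 0.38]
[0.18318087 0.40393237 0.1297822 ]
```

```bash
python3 -m jog '[[0,0,0,0,0,1],[0,0,0,0,0,1],[0,0,0,0,0,1],[0,0,0,0,0,1],[0,0,0,0,0,1],[0,0,0,0,0,1],[0,0,0,0,0,0]]'; python3 -c "
from h import *
where(); print(get_state()['wrist_torque'])"; python3 -m jog '[[0,0,0,0,0,1],[0,0,0,0,0,1],[0,0,0,0,0,1],[0,0,0,0,0,1],[0,0,0,0,0,0],[0,0,0,0,0,0]]'; python3 -c "
from h import *
where(); print(get_state()['wrist_torque'])"
```

```text
t: 11.37
position: [0.5033, 0.3054, 0.0723]
eef_rot: [0.001, 0.462, 0.887, 0.001]
wrist_force: [-3.1, 0.3, 12.0]
grip_width: 0.0503
gripper_force: 61.7
t 11.37 local mm 0.5 1.1 z 72.3 tooly yaw 35.0 toolz [ 0.003  0.002 -1.   ] F [-3.1  0.3 12. ] w 50.3 g 61.7 q [ 0.47  0.64  1.67  0.    0.83 -0.14]
[-0.05805474  0.48894234  0.07013156]
t: 11.87
position: [0.503, 0.3052, 0.0722]
eef_rot: [0.001, 0.303, 0.953, 0.001]
wrist_force: [-4.3, -0.7, 12.2]
grip_width: 0.0503
gripper_force: 61.8
t 11.87 local mm 0.2 0.8 z 72.2 tooly yaw 54.7 toolz [ 0.002  0.001 -1.   ] F [-4.3 -0.7 12.2] w 50.3 g 61.8 q [ 0.47  0.64  1.67  0.    0.83 -0.49]
[-0.1402726   0.7506447   0.02400053]
```

```bash
python3 -m jog '[[0,0,0.1,0,0,0],[0,0,0.1,0,0,0],[0,0,0,0,0,0]]'; python3 -c "
from h import *
where()"
```

```text
t: 12.12
position: [0.5026, 0.3048, 0.076]
eef_rot: [0.0, 0.304, 0.953, 0.0]
wrist_force: [-0.2, 0.2, 0.5]
grip_width: 0.0503
gripper_force: 62.2
t 12.12 local mm 0.0 0.3 z 76.0 tooly yaw 54.7 toolz [ 0.001  0.    -1.   ] F [-0.2  0.2  0.5] w 50.3 g 62.2 q [ 0.47  0.63  1.67 -0.    0.84 -0.49]
```

```bash
python3 -m jog '[[0,0,0.15,0,0,0],[0,0,0.2,0,0,0],[0,0,0.2,0,0,0],[0,0,0.2,0,0,0],[0,0,0,0,0,0],[0,0,0,0,0,0],[0,0,0,0,0,0]]'; python3 - <<'E'
from h import *
where()
p=camera("side");V=cloud(p); d=V[...,:2]-C; X=(d@ex)*1e3; Y=(d@ey)*1e3; Z=V[...,2]*1e3
for lo,hi in((-44,-30),(-17,0),(0,15),(20,30)):
  for s in(-1,1):
    m=(Y>lo)&(Y<hi)&(X*s>34)&(X*s<51)&(Z>40)&(Z<85); print(lo,hi,s,m.sum(),np.percentile(Z[m],[5,50,95]).round(1) if m.any() else 0)
for n in("tape_roll","beaker","specimen_pot","jar","cap"):
    for r in outline_of(p,n)[:3]: print(n,round(r["conf"],2),r["extent"],np.nanmedian(V[r["mask"]],0).round(3),np.nanpercentile(V[r["mask"]][:,2],[3,97]).round(3))
cv2.imwrite("pics/s3.png",cv2.resize(p["pixels"][90:250,260:450],None,fx=3.5,fy=3.5,interpolation=cv2.INTER_CUBIC)[:,:,::-1])
E
```

```text
t: 12.7
position: [0.5023, 0.3046, 0.094]
eef_rot: [-0.0, 0.304, 0.953, -0.0]
wrist_force: [-0.1, 0.2, -0.9]
grip_width: 0.05
gripper_force: 62.2
t 12.7 local mm -0.2 0.0 z 94.0 tooly yaw 54.7 toolz [-0. -0. -1.] F [-0.1  0.2 -0.9] w 50.0 g 62.2 q [ 0.47  0.6   1.67 -0.    0.87 -0.49]
-44 -30 -1 33 [56.2 57.6 58.7]
-44 -30 1 29 [56.6 57.8 59.3]
-17 0 -1 33 [57.9 59.5 60.8]
-17 0 1 29 [58.3 59.6 61.4]
0 15 -1 35 [58.4 59.6 61.6]
0 15 1 33 [58.8 59.7 61.1]
20 30 -1 29 [56.1 57.5 58.7]
20 30 1 24 [55.8 57.5 59. ]
tape_roll 0.94 [345.9, 254.2, 388.1, 285.5] [0.515 0.506 0.017] [0.001 0.019]
beaker 0.98 [267.9, 202.9, 292.9, 244.8] [0.657 0.41  0.037] [0.001 0.056]
specimen_pot 0.56 [259.4, 169.1, 287.3, 201.4] [0.678 0.278 0.041] [0.002 0.058]
jar 0.82 [346.6, 172.3, 381.4, 193.5] [0.505 0.317 0.056] [0.052 0.08 ]
jar 0.28 [258.6, 169.2, 285.9, 206.1] [0.679 0.278 0.042] [0.003 0.058]
cap 0.68 [383.4, 229.4, 406.9, 247.8] [0.458 0.426 0.012] [0.001 0.014]
cap 0.57 [322.9, 234.2, 345.1, 251.3] [0.566 0.427 0.013] [0.002 0.015]
cap 0.55 [361.0, 155.4, 377.1, 177.3] [0.496 0.319 0.104] [0.07  0.106]
```

View pics/s3.png

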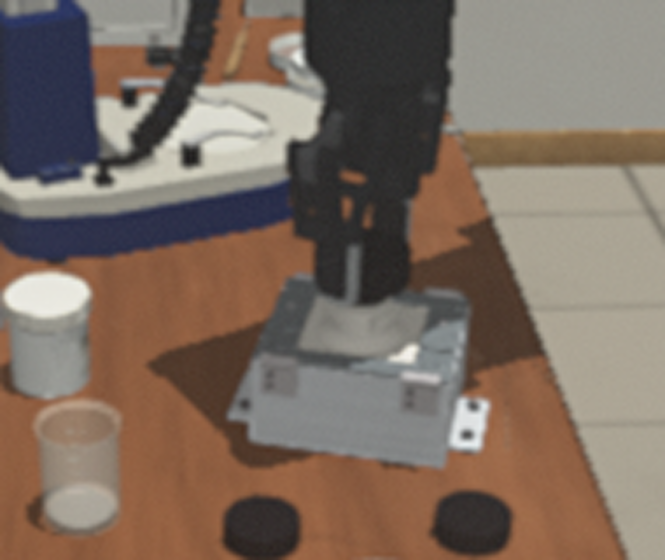

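The cap hangs in the fingers at crop (362,265), with its rim about 14 mm above the jar's mouth. The flaps are still flat and the bystanders have not moved.

```bash
python3 -c "
from h import *
print(hand_in())"
```

```text
the job is handed in; nothing more can be done
None
```

I folded both flaps flat (plain first, then lipped), unscrewed the cap by about 70° and lifted it straight up. I handed the job in with the gripper still holding the cap about 14 mm above the jar's mouth, 12.7 s in. The flaps and bystanders checked out in place; I didn't measure the cap's level directly, only that the tool was vertical.

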